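Rock the angle gauge on the sprung stud to its mark

ROBOT

A 6-joint arm with a two-finger parallel gripper is mounted at the origin on the work surface. World frame = base frame: x ahead of the robot, y to its left, z up, the work surface at z = 0. Lengths are in m, angles in rad, forces in N, time in s.
With the tool pointing down it reaches from about 0.375 to 0.975 m from the base axis. Payload 3.8 kg.
Tool frame: the origin (TCP) lies on the centre line of the jaws, within the pads' length; the fingertips stand 8 mm ahead of it and the grasp point (between the pads) lies 11 mm behind it; z points along the fingers, y is the direction in which the jaws open and shut (so a half turn about z gives the same grasp; the last joint's range is limited). The gripper opens to 85 mm and grips with 20 to 120 N. Pads are 22 mm wide; open, the fingers measure 114 mm over their backs; the gripper's body (76 mm by 85 mm) begins 54 mm behind the grasp point. The pads swing forward as they close: fully open they stand 13 mm farther back than shut.
Start: joints at [-1.193, 0.264, 1.604, -0, 1.274, -0.037], TCP at [0.272, -0.618, 0.203] pointing down, gripper open.
Joint ranges: [-2.63, 2.63], [-0.94, 2.18], [0.31, 2.57], [-1.31, 4.45], [0, 2.66], [-2.55, 2.55]. Speed limits (rad/s): [2.57, 2.57, 3.14, 3.14, 3.14, 3.14].

INTERFACE

Orientations are given as a rotation vector (axis times angle).
In Python, from workcell import * gives the robot as it stands.
- The arm moves only by the tool play_rows, never from a script. Its arguments are lists of equal length, an entry for each row: "slide": the shift along the tool's x, y, z in cm, a list of three; "delta_rot": the turn, a rotation vector about the tool's x, y, z in rad, a list of three. In form: {"slide": [[x, y, z], ...], "delta_rot": [[wx, wy, wz], ...]}. A call has 1 to 12 rows; each row is the pose to reach, as a shift and turn from the pose measured when the call began, along the tool's axes at that moment; what a row does not reach only later rows make up. A row lasts 1/12 s, in which the tool goes at most 41.7 mm and 7.16 degrees, less where a joint would pass 70% of its speed; a pose out of reach is approached as far as the arm can. A call with a gripper value outside its range is refused whole. "hand" is the opening, from 0 (shut) to 1 (fully open), set as the call begins (left out, the last holds). The fingers move at their own pace and stop on an object; "force" is the grip in N (left out, the last holds). Time passes only in rows, so rows that repeat a pose let the fingers close. It gives the time, the measured TCP pose, the force and the opening at its end, in the units of the state.
- read_state(): the state, without advancing time (a new reading comes with each control period).
- read_camera(name): name is "scene" or "top" or "wrist"; returns a dict with "image" (384x512x3 uint8, red, green, blue), "depth" (384x512 float32, m along the optical axis (not along the pixel's ray), 0 where there is no reading), "fovy" (degrees; the focal length in pixels is half the picture's height over the tangent of half this angle, whatever the lens; pixels are square), "cx", "cy" (the principal point, pixels), "world_from_camera" (4x4, takes a point from camera to world coordinates); the wrist camera has in their place "hand_eye" (4x4, takes a point from camera to tool coordinates, whose origin is the TCP and whose axes are the flange's). Camera axes: x right, y up, looking along -z (the intrinsics and any distortion apply to the point x, -y, -z); pixel columns grow to the right and rows downward; lengths in m; the calibration is good to about 2 mm. The wrist camera is an equidistant fisheye: a pixel r from the principal point sees the ray r / f radians off the axis. A picture is of the moment at which its call begins: read the wrist's pose just before it.
- finish_job(): hands the job in, once; it reports no verdict.
Trained networks look in a picture, given as the dict that the camera call returned (one of the last four; its "shot" number tells which), for a name from the list of things; names that differ only in an ending like _2 or _b are one class to them, and where a whole thing is asked for, a point or a joint stands for the part that bears it (a point fixed in the world has none). Each returns a list of dicts, best first, with "conf" (0 to 1); they miss things now and then, are a little off and sometimes report something else, mostly with a low value. They report only what shows in the picture. A call takes as long as a camera call.
- spot_in(target, picture): "bbox" ([centre column, centre row, width, height] in pixels, round what is visible of it).
- landmark_of(target, picture): "at" ([column, row] in pixels: a listed point, or the origin of a listed thing).
The state is a dict: "time": time; "q": joint angles; "joint_vel": joint speeds; "joint_torque": joint torques, N m; "tool_pos": TCP position; "tcp_rot": TCP orientation; "wrist_force": force on the tool from outside, world axes, zero at the start; "torque": the same for the moment, N m; "width": opening from 0.0 (shut) to 1.0 (fully open).
Only numpy, scipy, OpenCV 4.12 (cv2) and the standard library are available. Lean on these libraries where they do the work, as an engineer would, in place of code of your own. Each camera call takes 0.05 s, during which the arm holds its last target.

TASK

Pick the angle gauge off the timber offcut by its post, gripping it lightly (no more than about 20 N on its thin housing), and stand it upright on the middle of the round steel bar of the stud block, its dial facing along the bar and the bar lightly pressed. Then rock it over sideways on the bar until its swinging pointer settles on the tab of the dial's rim, and finish still holding it there, foot on the bar and pointer steady. Never press hard on the bar and leave the other things on the bench where they are.

Things in the scene. Friction and masses are not known exactly. Their poses are not given: they have to be found in the camera images.
- gauge_grip (a point): Grip centre of the angle gauge's upright post. Axes are the gauge's: x out of the dial face, y along the foot, z up the post. The post is 20 mm (x) by 24 mm (y), plain from 30 mm below this point to 26 mm above it; the round housing's top is 32 mm below, the foot's underside 142 mm below.
- gauge_foot (a point): Centre of the underside of the gauge's foot, 142 mm below gauge_grip along the gauge's z; same axes.
- pointer_tip (a point): Tip of the black needle that swings freely before the white dial, 43 mm from its pivot, which is 82 mm below gauge_grip and 12.5 mm in front of it (gauge x). A bob below the pivot keeps the needle pointing straight up in the world; after a motion it swings for 1 to 2 s.
- pointer (a joint): Needle angle on the dial, rad: 0 at the dial's top, growing towards the gauge's +y (right for someone facing the dial). At rest it equals the gauge's lean: a turn by that angle about the gauge's own +x, which leans the post to the gauge's -y (left for someone facing the dial).
- mark_tab (a point): The mark: the 8 mm wide dark tab on the dial's steel rim, 43 mm from the pivot. The needle is on the mark when its tip is within the tab's width, 4 mm either side of this point.
- mark (a joint): Angle of the mark on the dial, rad, counted like the pointer's; set anew at each start to 0.20 to 0.44 (to the right of the top for someone who faces the dial), the rim is stiff and stays. The tab reaches from 38 to 58 mm from the pivot.
- gauge: The angle gauge, loose, standing on the timber offcut: post on a round grey housing of 100 mm diameter, 18 mm thick, with a white dial, on a flat aluminium foot 44 mm (x) by 80 mm (y), 10 mm thick. 168 mm high, about 0.27 kg, varying. Origin at the centre of the foot's underside, axes as gauge_grip.
- offcut: Pale timber joist offcut, fixed, 90 x 120 mm, 45 mm high; origin at the centre of its underside. The gauge starts on it.
- stud: Stud block, fixed: brown timber base 100 mm (x) by 110 mm (y), 30 mm high, uneven strips on its long edges (tops at 42 mm at +y, 35 mm at -y), a round steel bar above its middle. Origin at the centre of its underside; x along the bar. Which of stud block and offcut is on the robot's left varies.
- crown_top (a point): Highest point of the round steel bar at its middle, 86 mm above the table when free. The bar is 40 mm in diameter, 84 mm long, along the stud block's x. It is on a spring and gives straight down: it starts to move at about 1 N and takes about 0.9 N more per mm, up to 8 mm, where it is hard.
- tape: Bystander, loose, to be left alone: roll of paper tape lying flat, 60 mm outside, 24 mm high; origin at its underside or axis.
- spraycan: Bystander, loose, to be left alone: upright spray can, 52 mm diameter, 150 mm high; origin at its underside or axis.
- screwdriver: Bystander, loose, to be left alone: screwdriver lying flat; origin at its underside or axis.
- meter: Bystander, loose, to be left alone: handheld multimeter lying flat, 130 x 75 x 32 mm; origin at its underside or axis.
- tin: Bystander, loose, to be left alone: upright food tin, 84 mm diameter, 110 mm high; origin at its underside or axis.
- wrench: Bystander, loose, to be left alone: wrench lying flat; origin at its underside or axis.
- battery: Bystander, loose, to be left alone: small block battery, 48 x 26 x 17 mm; origin at its underside or axis.

How it is judged:
By the outcome, as a careful person would: the job done as asked, in the order asked, and still so for the second after the job is handed in, while the arm keeps its last pose, push and grip.
It also fails if it takes over 51 s, if anything falls off the work surface, if the arm or the gripper's body presses on something with over 40 N, if the wrist force passes 120 N, or if a joint passes its speed limit or range.

## Working session

There is one attempt and no reset: what is moved stays moved. The work goes in short steps, Python scripts to look and compute and a tool call to move; the robot and the scene stay as the last step left them, time stands still between calls to the robot, and variables do not carry over. Pictures are saved under pics/ and viewed, and the job is handed in when it is done.

Besides the shell and the picture viewer there is one more tool, called after "Emit:" as name(argument=value, ...), one argument or row to a line, values as JSON. play_rows: Moves the arm, as the interface text tells. Its arguments: {"type":"object","properties":{"slide":{"type":"array"},"delta_rot":{"type":"array"},"hand":{"type":"number"},"force":{"type":"number"}},"required":["slide","delta_rot"]}

```bash
ls; mkdir -p pics; cat > h.py <<'E'
from workcell import *
import numpy as np, cv2
from scipy.spatial.transform import Rotation as R
def save(p,n): cv2.imwrite('pics/'+n+'.png',cv2.cvtColor(p['image'],cv2.COLOR_RGB2BGR))
def foc(p): return p['image'].shape[0]/2/np.tan(np.radians(p['fovy'])/2)
def deproj(p,u,v,d=None):
    f=foc(p)
    if d is None:
        d=p['depth'][int(round(v)),int(round(u))]
    c=np.array([(u-p['cx'])/f*d,-(v-p['cy'])/f*d,-d,1.0])
    return (p['world_from_camera']@c)[:3]
def proj(p,X):
    c=np.linalg.inv(p['world_from_camera'])@np.append(X,1); f=foc(p)
    return np.array([p['cx']+f*c[0]/-c[2], p['cy']-f*c[1]/-c[2]])
E
python3 - <<'E'
from h import *
s=read_state();print({k:np.round(v,3) for k,v in s.items()})
for n in('top','scene'):
    p=read_camera(n);save(p,n+'0');print(n,p['fovy'],p['cx'],p['cy'],p['world_from_camera'].round(3).tolist(),[k for k in p])
    for t in['gauge','offcut','stud','tape','spraycan','screwdriver','meter','tin','wrench','battery']:
        r=spot_in(t,p); print(t,[(np.round(x['bbox'],1).tolist(),round(x['conf'],2)) for x in r[:2]])
    for t in['gauge_grip','gauge_foot','pointer_tip','mark_tab','crown_top']:
        r=landmark_of(t,p)
        for x in r[:2]:
            u,v=x['at'];print(t,np.round(x['at'],1),round(x['conf'],2),deproj(p,u,v).round(4) if 0<=u<511 and 0<=v<383 else'')
E
```

```text
pics
{'time': np.float64(0.0), 'q': array([-1.193,  0.265,  1.605,  0.   ,  1.274, -0.037]), 'joint_vel': array([-0.001, -0.001,  0.   ,  0.   ,  0.002,  0.002]), 'joint_torque': array([ 2.0000e-03, -5.1511e+01, -3.6731e+01, -0.0000e+00,  1.3000e-02,
        0.0000e+00]), 'tool_pos': array([ 0.272, -0.617,  0.201]), 'tcp_rot': array([-3.072e+00, -6.460e-01,  1.000e-03]), 'wrist_force': array([-1.514,  0.021, -0.26 ]), 'torque': array([ 0.05 ,  0.059, -0.004]), 'width': np.float64(1.0)}
top 51.53165199792775 251.5926782581139 189.68951715753337 [[0.037, 0.979, -0.201, 0.276], [-0.999, 0.037, -0.005, -0.009], [0.003, 0.201, 0.98, 1.388], [0.0, 0.0, 0.0, 1.0]] ['image', 'depth', 'fovy', 'cx', 'cy', 'world_from_camera', 'shot']
gauge [([303.4, 198.0, 24.6, 16.0], 0.89), ([139.6, 201.3, 27.0, 20.3], 0.28)]
offcut [([303.9, 201.3, 36.6, 34.7], 0.98)]
stud [([202.2, 193.6, 36.4, 38.2], 0.83)]
tape [([250.6, 198.0, 17.4, 16.4], 0.46)]
spraycan [([138.6, 199.3, 28.7, 25.5], 0.95)]
screwdriver [([208.1, 138.7, 55.0, 14.8], 0.59)]
meter [([286.4, 138.8, 38.5, 31.5], 0.7)]
tin [([374.6, 228.2, 3
[... 948 characters left out ...]
244.2, 285.7, 63.9, 33.2], 0.27)]
meter [([244.9, 286.0, 60.1, 33.4], 0.87)]
tin [([106.6, 209.2, 44.5, 52.6], 0.78)]
wrench [([305.0, 169.4, 57.6, 7.9], 0.53)]
battery [([277.6, 239.9, 16.6, 19.1], 0.78)]
gauge_grip [195.4 164.1] 0.64 [ 0.5346 -0.1777  0.2093]
gauge_foot [198.5 213.1] 0.71 [ 0.5295 -0.1849  0.0572]
gauge_foot [194.  167.1] 0.5 [ 0.532  -0.1816  0.1999]
pointer_tip [200.8 184.7] 0.51 [ 0.5344 -0.171   0.1482]
pointer_tip [200.1 214.7] 0.2 [ 0.5355 -0.1818  0.0561]
mark_tab [202.2 181.7] 0.71 [ 0.5323 -0.1667  0.1548]
mark_tab [196.7 169.7] 0.16 [ 0.5318 -0.1761  0.1914]
crown_top [202.1 224.4] 0.75 [ 0.5593 -0.1815  0.044 ]
crown_top [331.4 183.6] 0.64 [0.541  0.1679 0.0878]
```

```bash
python3 - <<'E'
import cv2
a=cv2.imread('pics/scene0.png');b=cv2.imread('pics/top0.png')
cv2.imwrite('pics/sc1.png',cv2.resize(a[130:310,80:430],None,fx=2.28,fy=2.28,interpolation=cv2.INTER_CUBIC))
cv2.imwrite('pics/tc1.png',cv2.resize(b[120:270,110:400],None,fx=2.7,fy=2.7,interpolation=cv2.INTER_CUBIC))
E
```

```text
(no output)
```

View pics/sc1.png

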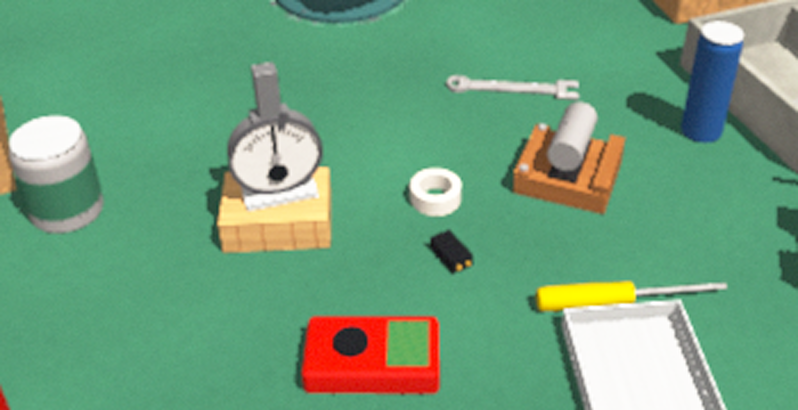

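View pics/tc1.png

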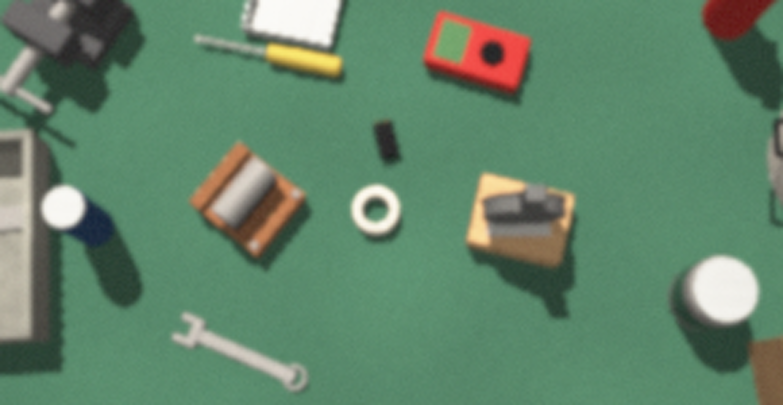

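```bash
python3 - <<'E'
from h import *
p=read_camera('wrist');save(p,'w0');print(p['fovy'],p['cx'],p['cy'],p['hand_eye'].round(3).tolist(),p['image'].shape)
for n in('top','scene'):
    p=read_camera(n);d=p['depth'];h,w=d.shape
    v,u=np.mgrid[0:h,0:w];f=foc(p)
    c=np.stack([(u-p['cx'])/f*d,-(v-p['cy'])/f*d,-d,np.ones_like(d)],-1)
    X=(c@p['world_from_camera'].T)[...,:3].reshape(-1,3);X=X[(d>0).ravel()]
    def rect(x0,x1,y0,y1,z0,z1,l):
        m=(X[:,0]>x0)&(X[:,0]<x1)&(X[:,1]>y0)&(X[:,1]<y1)&(X[:,2]>z0)&(X[:,2]<z1)
        q=X[m]; 
        if len(q)<3: print(n,l,len(q));return
        r=cv2.minAreaRect((q[:,:2]*1000).astype(np.float32));print(n,l,len(q),q.mean(0).round(4),np.round(r[0],1),np.round(r[1],1),round(r[2],1), 'zmax',q[:,2].max().round(3))
    rect(.43,.65,-.3,-.08,.03,.05,'offcut')
    rect(.43,.65,-.3,-.08,.065,.165,'housing')
    rect(.43,.65,-.3,-.08,.172,.23,'post')
    rect(.43,.65,.06,.28,.05,.1,'bar')
    rect(.43,.65,.06,.28,.075,.1,'bartop')
    rect(.43,.65,.06,.28,.02,.05,'base')
E
```

```text
65.70646984690485 263.90919378638284 195.84663759205282 [[-0.0, 0.945, 0.326, 0.086], [1.0, 0.0, 0.0, -0.0], [0.0, 0.326, -0.945, -0.171], [0.0, 0.0, 0.0, 1.0]] (384, 512, 3)
top offcut 443 [ 0.511  -0.1759  0.0445] [ 521.3 -178.1] [120.3  91.5] 78.3 zmax 0.05
top housing 279 [ 0.5164 -0.168   0.1268] [ 520.6 -172.8] [ 25.3 102. ] 2.0 zmax 0.165
top post 80 [ 0.5171 -0.1717  0.2065] [ 518.7 -173. ] [19.2 25.1] 1.3 zmax 0.219
top bar 297 [0.5337 0.1703 0.0818] [535.7 171.8] [39.1 84. ] 54.5 zmax 0.094
top bartop 254 [0.5349 0.1713 0.0837] [536. 172.] [36.9 83.7] 53.9 zmax 0.094
top base 638 [0.5316 0.1706 0.0352] [536.6 172.5] [111.7 100.9] 54.0 zmax 0.05
scene offcut 808 [ 0.5475 -0.1835  0.0427] [ 526.3 -180.5] [120.4  91.8] 78.3 zmax 0.05
scene housing 1176 [ 0.5315 -0.1757  0.1138] [ 525.9 -175. ] [ 28.3 101.7] 1.8 zmax 0.165
scene post 197 [ 0.5296 -0.1755  0.1971] [ 525.1 -175.3] [23.6 24. ] 4.0 zmax 0.215
scene bar 415 [0.5508 0.1643 0.0766] [539.8 170.2] [39.4 89.2] 53.1 zmax 0.09
scene bartop 271 [0.5433 0.1685 0.0823] [539.3 170.3] [35.1 87.8] 55.2 zmax 0.09
scene base 880 [0.5537 0.1648 0.0329] [540.6 169.4] [110.6 106.8] 54.3 zmax 0.05
```

```bash
cat >> h.py <<'E'
def pose(): 
    s=read_state();return np.array(s['tool_pos']),R.from_rotvec(s['tcp_rot'])
def toolR(yaw): # z down, x at yaw deg
    c,s=np.cos(np.radians(yaw)),np.sin(np.radians(yaw));return R.from_matrix(np.array([[c,s,0],[s,-c,0],[0,0,-1]]))
def togo(P,Q):
    p,q=pose();print('slide cm',((q.inv().apply(np.array(P)-p))*100).round(2),'rot',(q.inv()*Q).as_rotvec().round(3))
E
python3 - <<'E'
from h import *
togo([.522,-.174,.27],toolR(2))
E
```

```text
slide cm [ 40.76 -30.54  -6.74] rot [ 0.   -0.    0.38]
```

Emit:
play_rows(
  slide=[
    [0,0,-5],
    [10,-7.5,-7],
    [20,-15,-7],
    [30,-22.5,-7],
    [38,-28.5,-7],
    [40.8,-30.5,-6.7],
    [40.8,-30.5,-6.7],
    [40.8,-30.5,-6.7],
    [40.8,-30.5,-6.7],
    [40.8,-30.5,-6.7],
    [40.8,-30.5,-6.7],
    [40.8,-30.5,-6.7],
  ],
  delta_rot=[
    [0,0,0],
    [0,0,0.1],
    [0,0,0.2],
    [0,0,0.3],
    [0,0,0.38],
    [0,0,0.38],
    [0,0,0.38],
    [0,0,0.38],
    [0,0,0.38],
    [0,0,0.38],
    [0,0,0.38],
    [0,0,0.38],
  ],
  hand=1,
  force=20,
)

```text
time: 2.75
tool_pos: [0.4973, -0.218, 0.2687]
tcp_rot: [3.141, 0.054, 0.001]
wrist_force: [0.4, 0.0, -0.5]
width: 0.994
```

```bash
python3 - <<'E'
from h import *
togo([.522,-.174,.27],toolR(2))
E
```

```text
slide cm [ 2.62 -4.31 -0.13] rot [ 0.    -0.001 -0.   ]
```

Emit:
play_rows(
  slide=[
    [1.3,-2.1,-0.1],
    [2.6,-4.3,-0.1],
    [2.6,-4.3,-0.1],
    [2.6,-4.3,-0.1],
  ],
  delta_rot=[
    [0,0,0],
    [0,0,0],
    [0,0,0],
    [0,0,0],
  ],
)

```text
time: 3.08
tool_pos: [0.5222, -0.173, 0.2698]
tcp_rot: [3.14, 0.059, 0.001]
wrist_force: [-0.8, -0.4, -0.1]
width: 1.004
```

```bash
cat >> h.py <<'E'
def wray(p,u,v):
    f=foc(p); dx,dy=u-p['cx'],v-p['cy'];r=np.hypot(dx,dy);t=r/f
    if r==0: return np.array([0,0,-1.])
    return np.array([np.sin(t)*dx/r,-np.sin(t)*dy/r,-np.cos(t)])
def wdeproj(p,u,v,P,Q,d=None):
    if d is None: d=p['depth'][int(round(v)),int(round(u))]
    c=wray(p,u,v); c=c/(-c[2])*d
    t=(p['hand_eye']@np.append(c,1))[:3]
    return Q.apply(t)+P, t
def wproj(p,X,P,Q):
    t=Q.inv().apply(np.array(X)-P);c=(np.linalg.inv(p['hand_eye'])@np.append(t,1))[:3]
    th=np.arctan2(np.hypot(c[0],c[1]),-c[2]);r=foc(p)*th;a=np.hypot(c[0],c[1])
    return np.array([p['cx']+r*c[0]/a,p['cy']-r*c[1]/a])
E
python3 - <<'E'
from h import *
P,Q=pose();p=read_camera('wrist');save(p,'w1');print(P)
np.savez('w1.npz',d=p['depth'],P=P,Q=Q.as_rotvec(),im=p['image'],he=p['hand_eye'],f=p['fovy'],c=[p['cx'],p['cy']])
for t in['gauge_grip','gauge_foot','pointer_tip','mark_tab','gauge']:
    for x in landmark_of(t,p)[:2]:
        u,v=x['at'];print(t,np.round(x['at'],1),round(x['conf'],2),[a.round(4) for a in wdeproj(p,u,v,P,Q)])
a=cv2.imread('pics/w1.png');cv2.imwrite('pics/w1b.png',cv2.resize(a,(800,600),interpolation=cv2.INTER_CUBIC))
E
```

```text
[ 0.52222364 -0.17296017  0.26980156]
gauge_grip [268.1 192.9] 0.92 [array([ 0.5312, -0.1753,  0.2114]), array([0.0088, 0.0026, 0.0584])]
gauge_foot [262.7 162.2] 0.96 [array([ 0.5353, -0.1704,  0.1158]), array([ 0.0131, -0.0021,  0.154 ])]
gauge_foot [155.   82.9] 0.27 [array([ 0.6294, -0.0097,  0.0168]), array([ 0.113 , -0.1593,  0.253 ])]
pointer_tip [265.9 171. ] 0.45 [array([ 0.5354, -0.1737,  0.1559]), array([0.0131, 0.0012, 0.1139])]
mark_tab [256.  169.6] 0.65 [array([ 0.5356, -0.1639,  0.1521]), array([ 0.0136, -0.0087,  0.1177])]
gauge [267.2 161.4] 0.96 [array([ 0.5349, -0.1756,  0.1087]), array([0.0124, 0.003 , 0.1611])]
```

View pics/w1b.png

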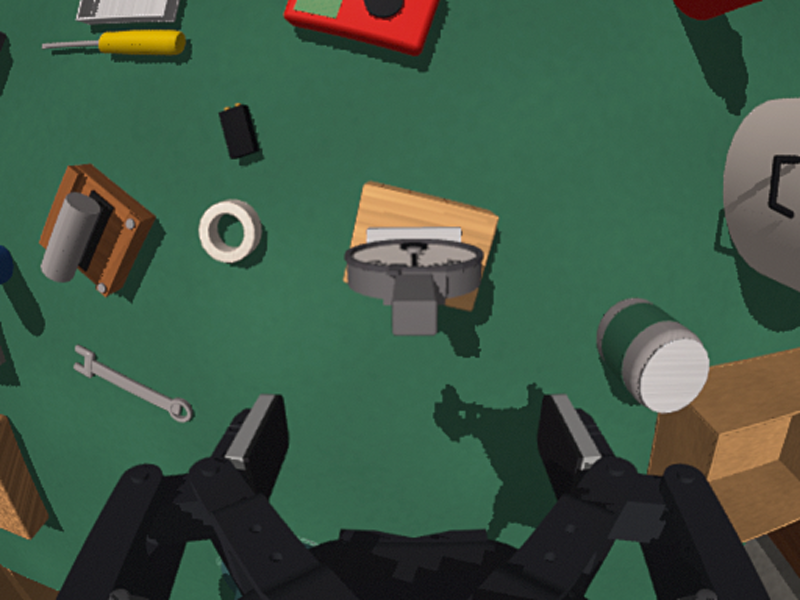

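```bash
python3 - <<'E'
from h import *
z=np.load('w1.npz');d=z['d'];P=z['P'];Q=R.from_rotvec(z['Q'])
p=dict(depth=d,hand_eye=z['he'],fovy=float(z['f']),cx=z['c'][0],cy=z['c'][1],image=z['im'])
pts=[];tp=[]
for v in range(140,225):
    for u in range(210,325):
        if d[v,u]>0:
            w,t=wdeproj(p,u,v,P,Q);pts.append(w);tp.append((u,v))
X=np.array(pts)
for n,a,b in(('posttop',.207,.225),('posthi',.19,.225),('housing',.06,.165)):
    q=X[(X[:,2]>a)&(X[:,2]<b)];r=cv2.minAreaRect((q[:,:2]*1000).astype(np.float32));print(n,len(q),q.mean(0).round(4),r)
c=cv2.imread('pics/w1.png')[140:225,210:325];cv2.imwrite('pics/w1c.png',cv2.resize(c,None,fx=6.9,fy=6.9,interpolation=cv2.INTER_CUBIC))
E
```

```text
posttop 695 [ 0.5235 -0.1728  0.2121] ((522.3663330078125, -172.78375244140625), (20.37871551513672, 24.043363571166992), 2.5120620727539062)
posthi 855 [ 0.5251 -0.1727  0.2097] ((522.4048461914062, -172.7996368408203), (20.397186279296875, 24.090391159057617), 2.064920663833618)
housing 2584 [ 0.5288 -0.1729  0.1247] ((524.358642578125, -172.9553985595703), (25.75948143005371, 101.73392486572266), 1.6971486806869507)
```

View pics/w1c.png

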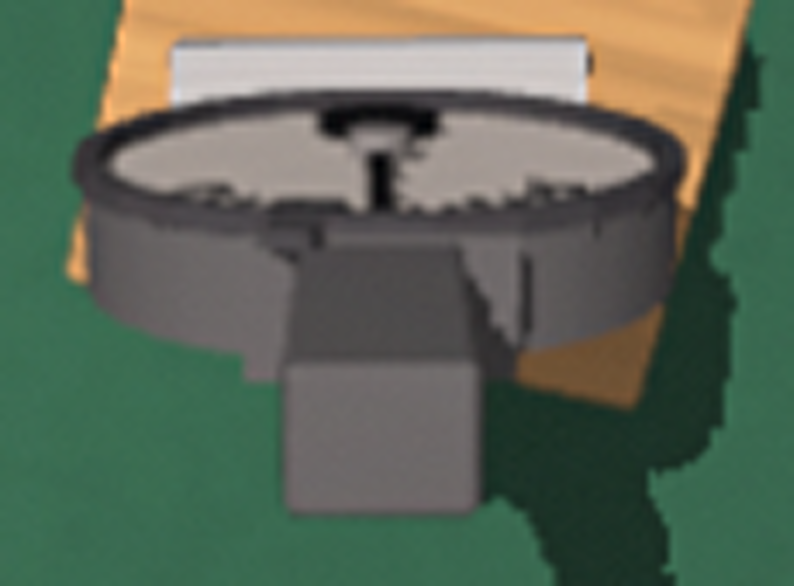

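```bash
cat >> h.py <<'E'
def rectify(p,P,Q,G,RG,xg,name,S=6,half=65):
    # G gauge_grip pos, RG gauge rot; dial plane at gauge x = xg; pivot 82mm below grip. image right = gauge +y
    n=int(2*half*S/2*2/2); n=2*half*S//2
    yy=np.linspace(-half,half,n)/1000; zz=np.linspace(half,-half,n)/1000
    mx=np.zeros((n,n),np.float32);my=mx.copy()
    Y,Z=np.meshgrid(yy,zz);L=np.stack([np.full_like(Y,xg),Y,Z-.082],-1).reshape(-1,3)
    W=RG.apply(L)+G
    t=Q.inv().apply(W-P);c=(np.linalg.inv(p['hand_eye'])@np.c_[t,np.ones(len(t))].T)[:3].T
    a=np.hypot(c[:,0],c[:,1]);r=foc(p)*np.arctan2(a,-c[:,2])
    mx=(p['cx']+r*c[:,0]/a).reshape(n,n).astype(np.float32);my=(p['cy']-r*c[:,1]/a).reshape(n,n).astype(np.float32)
    im=cv2.remap(cv2.cvtColor(p['image'],cv2.COLOR_RGB2BGR),mx,my,cv2.INTER_CUBIC)
    k=n/(2*half)
    cc=n//2
    for ang in(.2,.32,.44,0):
        for rr in(38,58): cv2.circle(im,(int(cc+k*rr*np.sin(ang)),int(cc-k*rr*np.cos(ang))),2,(0,0,255),-1)
    cv2.circle(im,(cc,cc),int(50*k),(255,0,0),1)
    cv2.imwrite('pics/'+name+'.png',im)
E
python3 - <<'E'
from h import *
z=np.load('w1.npz');d=z['d'];P=z['P'];Q=R.from_rotvec(z['Q'])
p=dict(depth=d,hand_eye=z['he'],fovy=float(z['f']),cx=z['c'][0],cy=z['c'][1],image=z['im'])
G=np.array([.5224,-.1728,.187]);RG=R.from_rotvec([0,0,np.radians(2)])
for x in(9,13): rectify(p,P,Q,G,RG,x/1000,f'r1_{x}')
a=np.hstack([cv2.imread('pics/r1_9.png'),cv2.imread('pics/r1_13.png')]);print(a.shape);cv2.imwrite('pics/r1.png',a)
# local points
for u,v in[(252,171),(250,172),(254,173),(252,174),(254,176),(252,176),(250,175),(258,170),(258,175),(262,173),(266,160),(265,165),(265,168)]:
    w,_=wdeproj(p,u,v,P,Q);print(u,v,(RG.inv().apply(w-G)*1000+[0,0,82]).round(1),p['image'][v,u])
E
```

```text
(390, 780, 3)
252 171 [12.6 12.4 49.6] [61 58 60]
250 172 [13.  14.1 54.9] [56 55 57]
254 173 [12.4 10.2 56.6] [62 59 61]
252 174 [11.4 12.1 56.5] [80 77 80]
254 176 [ 9.8 10.2 58. ] [76 73 75]
252 176 [ 8.1 12.3 52. ] [62 58 61]
250 175 [10.1 14.1 55.6] [78 74 78]
258 170 [13.4  6.5 48.3] [48 46 49]
258 175 [ 9.5  6.4 53. ] [90 86 86]
262 173 [10.7  2.5 50.1] [85 80 83]
266 160 [14.1 -1.8  4.3] [139 131 130]
265 165 [13.2 -0.6 25.5] [10 11 14]
265 168 [13.1 -0.5 38.9] [ 9  7 11]
```

View pics/r1.png

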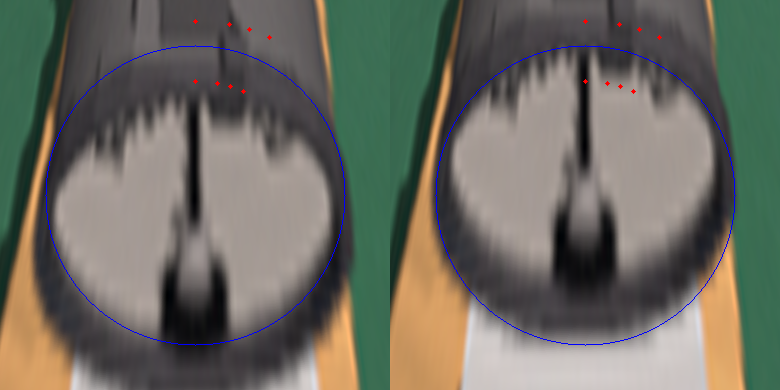

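```bash
python3 - <<'E'
from h import *
z=np.load('w1.npz');d=z['d'];P=z['P'];Q=R.from_rotvec(z['Q'])
p=dict(depth=d,hand_eye=z['he'],fovy=float(z['f']),cx=z['c'][0],cy=z['c'][1],image=z['im'])
G=np.array([.5224,-.1728,.187]);RG=R.from_rotvec([0,0,np.radians(2)])
A=[]
for v in range(160,190):
  for u in range(235,300):
    w,_=wdeproj(p,u,v,P,Q);l=RG.inv().apply(w-G)*1000+[0,0,82]
    if l[0]>5 and l[0]<16 and np.hypot(l[1],l[2])>53 and l[2]<62: A.append([u,v,*l])
A=np.array(A);print(A.round(1)); 
a=np.arctan2(A[:,3],A[:,4]);print(a.round(3),np.median(a),(a.min()+a.max())/2)
E
```

```text
[[247.  172.   13.1  17.1  55.1]
 [248.  172.   12.8  16.1  54.2]
 [249.  172.   12.7  15.2  53.8]
 [250.  172.   13.   14.1  54.9]
 [251.  172.   12.8  13.2  54.1]
 [252.  172.   12.9  12.2  54.6]
 [253.  172.   12.8  11.2  54.3]
 [254.  172.   13.   10.2  54.8]
 [255.  172.   12.6   9.3  53.3]
 [245.  173.   11.   19.3  51.2]
 [246.  173.   11.   18.3  51.1]
 [247.  173.   11.8  17.1  54.1]
 [248.  173.   12.2  16.   55.9]
 [249.  173.   12.3  15.1  56.2]
 [250.  173.   12.4  14.1  56.4]
 [251.  173.   12.2  13.1  55.7]
 [252.  173.   12.2  12.2  55.8]
 [253.  173.   12.4  11.2  56.3]
 [254.  173.   12.4  10.2  56.6]
 [255.  173.   11.7   9.3  53.8]
 [275.  173.   11.4 -10.3  52.3]
 [280.  173.   11.1 -15.3  51.1]
 [282.  173.   10.9 -17.4  50.4]
 [283.  173.   11.1 -18.3  51.3]
 [284.  173.   11.3 -19.2  52.1]
 [244.  174.    9.9  20.3  50.9]
 [245.  174.   10.1  19.3  51.7]
 [246.  174.   10.1  18.3  51.7]
 [247.  174.   11.2  17.1  55.6]
 [248.  174.   11.   16.1  54.8]
 [249.  174.   11.   15.1  54.8]
 [250.  174.   11.2  14.1  55.7]
 [251.  174.   11.   13.2  54.8]
 [252.  174
[... 4938 characters left out ...]
0.234 -0.25  -0.287 -0.301 -0.327 -0.365
  0.358  0.353  0.322  0.306  0.29   0.263  0.233  0.199  0.173  0.159
  0.143  0.125  0.108  0.091  0.074  0.058  0.043  0.025  0.008 -0.008
 -0.026 -0.041 -0.057 -0.076 -0.09  -0.106 -0.123 -0.141 -0.158 -0.172
 -0.195 -0.232 -0.253 -0.272 -0.285 -0.31  -0.322 -0.337 -0.358  0.356
  0.339  0.324  0.308  0.289  0.271  0.254  0.184  0.164  0.119  0.102
  0.086  0.07   0.039  0.024 -0.008 -0.055 -0.088 -0.1   -0.116 -0.145
 -0.181 -0.267 -0.289 -0.313 -0.322 -0.339 -0.356  0.353  0.349  0.322
  0.302  0.274  0.253  0.204 -0.232 -0.248 -0.296 -0.324 -0.343 -0.359
  0.356  0.323 -0.249 -0.29  -0.303 -0.325 -0.353] 0.07037193044177761 0.007399176522066814
```

Emit:
play_rows(
  slide=[
    [0,0,3],
    [0,0,6],
    [0,0,8],
    [0,0,9.4],
    [0,0,9.4],
    [0,0,9.4],
    [0,0,9.4],
  ],
  delta_rot=[
    [0,0,0],
    [0,0,0],
    [0,0,0],
    [0,0,0],
    [0,0,0],
    [0,0,0],
    [0,0,0],
  ],
)

```text
time: 3.97
tool_pos: [0.522, -0.176, 0.177]
tcp_rot: [3.14, 0.05, 0.004]
wrist_force: [0.3, -0.4, -0.2]
width: 0.999
```

Emit:
play_rows(
  slide=[
    [0,0,0],
    [0,0,0],
    [0,0,0],
    [0,0,0],
    [0,0,0],
    [0,0,0],
    [0,0,0],
    [0,0,0],
    [0,0,0],
    [0,0,0],
    [0,0,0],
    [0,0,0],
  ],
  delta_rot=[
    [0,0,0],
    [0,0,0],
    [0,0,0],
    [0,0,0],
    [0,0,0],
    [0,0,0],
    [0,0,0],
    [0,0,0],
    [0,0,0],
    [0,0,0],
    [0,0,0],
    [0,0,0],
  ],
  hand=0,
  force=20,
)

```text
time: 4.97
tool_pos: [0.5224, -0.176, 0.1775]
tcp_rot: [3.14, 0.05, 0.005]
wrist_force: [0.8, 1.3, 5.6]
width: 0.272
```

```bash
python3 - <<'E'
from h import *
s=read_state();print({k:np.round(s[k],4) for k in('time','tool_pos','tcp_rot','wrist_force','torque','width')})
p=read_camera('wrist');save(p,'w2')
a=cv2.imread('pics/w2.png');cv2.imwrite('pics/w2b.png',cv2.resize(a[140:384,130:400],None,fx=2.4,fy=2.4,interpolation=cv2.INTER_CUBIC))
E
```

```text
{'time': np.float64(4.9667), 'tool_pos': array([ 0.5224, -0.176 ,  0.1775]), 'tcp_rot': array([3.1399, 0.0503, 0.0051]), 'wrist_force': array([0.8166, 1.2982, 5.552 ]), 'torque': array([ 0.3756,  0.0052, -0.0507]), 'width': np.float64(0.272)}
```

View pics/w2b.png

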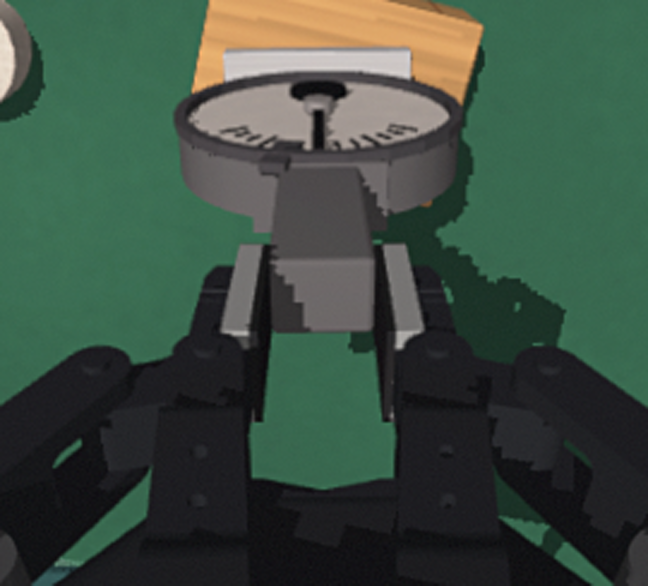

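Emit:
play_rows(
  slide=[
    [0,0,-1],
    [0,0,-4],
    [0,0,-7],
    [0.2,-2,-10],
    [0.5,-5,-12],
    [0.7,-8,-12],
    [0.9,-11,-12],
    [1.1,-14,-12],
    [1.4,-17,-12],
    [1.6,-20,-12],
    [1.8,-23,-12],
    [2,-26,-12],
  ],
  delta_rot=[
    [0,0,0],
    [0,0,0],
    [0,0,0],
    [0,0,-0.05],
    [0,0,-0.15],
    [0,0,-0.27],
    [0,0,-0.39],
    [0,0,-0.51],
    [0,0,-0.63],
    [0,0,-0.75],
    [0,0,-0.87],
    [0,0,-0.99],
  ],
)

```text
time: 6.02
tool_pos: [0.5328, 0.0857, 0.2962]
tcp_rot: [2.734, 1.543, -0.0]
wrist_force: [-0.4, -0.8, -2.6]
width: 0.272
```

```bash
python3 - <<'E'
from h import *
s=read_state();print({k:np.round(s[k],4) for k in('time','q','wrist_force','torque','width')})
togo([.5383,.1715,.30],toolR(144))
E
```

```text
{'time': np.float64(6.0167), 'q': array([ 0.1149, -0.0393,  1.7687, -0.0024,  1.4113,  0.6583]), 'wrist_force': array([-0.3875, -0.7918, -2.5919]), 'torque': array([-0.0209, -0.0002, -0.0447]), 'width': np.float64(0.2716)}
slide cm [ 7.63 -3.96 -0.4 ] rot [ 1.000e-03  3.000e-03 -1.486e+00]
```

Emit:
play_rows(
  slide=[
    [0.6,-0.3,0],
    [1.2,-0.6,-0.1],
    [1.8,-1,-0.2],
    [2.5,-1.3,-0.3],
    [3.2,-1.6,-0.4],
    [3.8,-2,-0.4],
    [4.5,-2.3,-0.4],
    [5,-2.6,-0.4],
    [5.6,-3,-0.4],
    [6.3,-3.3,-0.4],
    [7,-3.6,-0.4],
    [7.6,-4,-0.4],
  ],
  delta_rot=[
    [0,0,-0.12],
    [0,0,-0.24],
    [0,0,-0.36],
    [0,0,-0.48],
    [0,0,-0.6],
    [0,0,-0.72],
    [0,0,-0.84],
    [0,0,-0.96],
    [0,0,-1.08],
    [0,0,-1.2],
    [0,0,-1.32],
    [0,0,-1.44],
  ],
)

```text
time: 7.02
tool_pos: [0.5373, 0.1712, 0.2988]
tcp_rot: [1.03, 2.968, -0.006]
wrist_force: [-0.4, -0.1, -3.0]
width: 0.272
```

```bash
python3 - <<'E'
from h import *
s=read_state();print({k:np.round(s[k],4) for k in('time','q','wrist_force','torque','width')})
togo([.5383,.1715,.30],toolR(144))
P,Q=pose();p=read_camera('wrist');save(p,'w3')
np.savez('w3.npz',d=p['depth'],P=P,Q=Q.as_rotvec(),im=p['image'],he=p['hand_eye'],f=p['fovy'],c=[p['cx'],p['cy']])
for n in('crown_top','gauge_foot','mark_tab','pointer_tip'):
    print(n,[(np.round(x['at'],1),round(x['conf'],2),wdeproj(p,*x['at'],P,Q)[0].round(4)) for x in landmark_of(n,p)[:2]])
a=cv2.imread('pics/w3.png');cv2.imwrite('pics/w3b.png',cv2.resize(a,(800,600),interpolation=cv2.INTER_CUBIC))
p=read_camera('scene');save(p,'s3');cv2.imwrite('pics/s3b.png',cv2.resize(cv2.imread('pics/s3.png')[60:260,180:430],None,fx=3,fy=3,interpolation=cv2.INTER_CUBIC))
E
```

```text
{'time': np.float64(7.0167), 'q': array([ 0.2664,  0.0096,  1.7158, -0.0033,  1.418 , -0.6358]), 'wrist_force': array([-0.3636, -0.1121, -3.0389]), 'torque': array([-0.0065, -0.0587,  0.0015]), 'width': np.float64(0.2719)}
slide cm [-0.05  0.08 -0.12] rot [-0.003  0.001 -0.04 ]
crown_top [(array([264.4, 162.3]), 0.78, array([0.5242, 0.1834, 0.1753]))]
gauge_foot [(array([260.6, 172.9]), 0.57, array([0.5238, 0.1795, 0.2098])), (array([257.3, 197.7]), 0.17, array([0.5253, 0.1763, 0.268 ]))]
mark_tab [(array([246.4, 195.7]), 0.79, array([0.5199, 0.1703, 0.265 ])), (array([ 44. , 275.7]), 0.16, array([ 0.4336, -0.371 ,  0.038 ]))]
pointer_tip [(array([258.6, 203.9]), 0.88, array([0.527 , 0.1763, 0.277 ]))]
```

View pics/w3b.png

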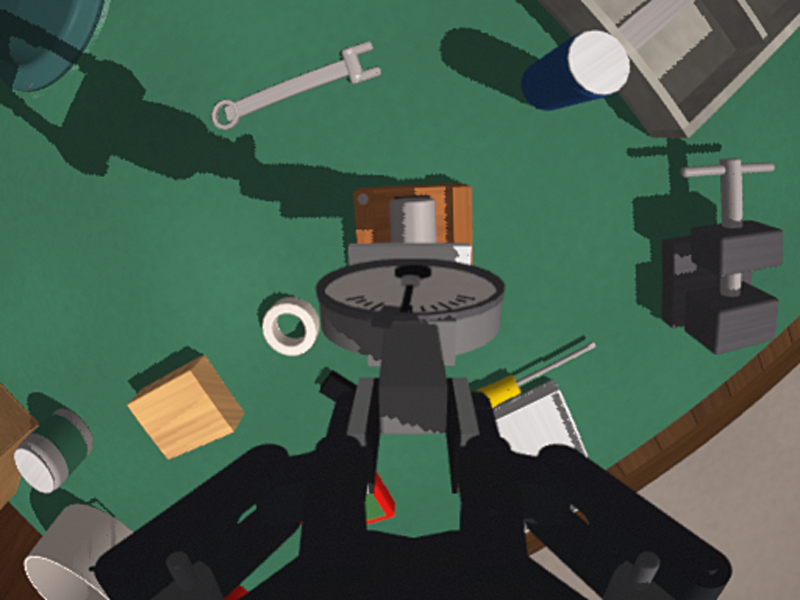

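View pics/s3b.png

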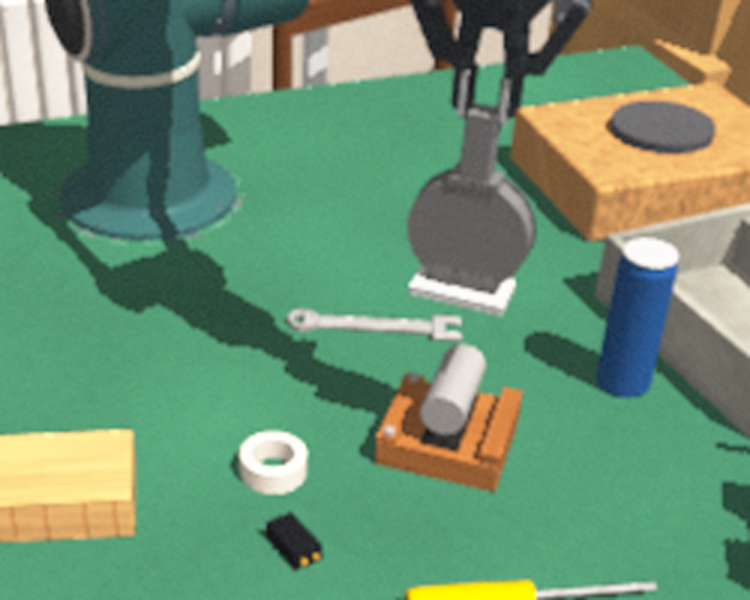

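```bash
cat >> h.py <<'E'
def cloud(p,P,Q,u0,u1,v0,v1):
    v,u=np.mgrid[v0:v1,u0:u1];d=p['depth'][v0:v1,u0:u1];f=foc(p)
    dx,dy=u-p['cx'],v-p['cy'];r=np.hypot(dx,dy)+1e-9;t=np.tan(r/f)*d
    c=np.stack([t*dx/r,-t*dy/r,-d,np.ones_like(d)],-1)
    T=(c@p['hand_eye'].T)[...,:3].reshape(-1,3)
    return Q.apply(T)+P,T
def load(n):
    z=np.load(n);return dict(depth=z['d'],hand_eye=z['he'],fovy=float(z['f']),cx=z['c'][0],cy=z['c'][1],image=z['im']),z['P'],R.from_rotvec(z['Q'])
E
python3 - <<'E'
from h import *
p,P,Q=load('w3.npz')
X,T=cloud(p,P,Q,190,320,100,230)
def rect(q,n):
    r=cv2.minAreaRect((q[:,:2]*1000).astype(np.float32));print(n,len(q),q.mean(0).round(4),np.round(r[0],1),np.round(r[1],1),round(r[2],2),q[:,2].max().round(4))
near=np.hypot(X[:,0]-.538,X[:,1]-.171)<.1
rect(X[near&(X[:,2]>.07)&(X[:,2]<.1)],'bartop')
rect(X[near&(X[:,2]>.08)&(X[:,2]<.1)],'crown')
rect(X[near&(X[:,2]>.015)&(X[:,2]<.05)],'base')
# gauge in tool frame
m=(T[:,2]<.0)&(T[:,2]>-.03)&(abs(T[:,1])<.011)
rect(T[m][:,[0,1,2]],'posttop tool')
m=(T[:,2]<.13)&(T[:,2]>.02)&(abs(T[:,1])<.06)&(abs(T[:,0])<.05);rect(T[m],'housing tool')
m=(T[:,2]<.14)&(T[:,2]>.115)&(abs(T[:,1])<.06)&(abs(T[:,0])<.05);rect(T[m],'foot tool')
a=toolR(144)
# bar axis line: fit using points z>.083
q=X[near&(X[:,2]>.07)&(X[:,2]<.1)];
from scipy.optimize import least_squares
def f(k):
    x0,y0,z0,th=k;d=np.array([np.cos(th),np.sin(th)]);n=np.array([-d[1],d[0]])
    s=(q[:,:2]-[.538,.171])@n-x0
    return np.hypot(s,q[:,2]-y0)-.02
k=least_squares(f,[0,.066,0,np.radians(144)],loss='soft_l1',f_scale=.001).x;print('axis off n',k[0],'zc',k[1],'yaw',np.degrees(k[3]))
d=np.array([np.cos(k[3]),np.sin(k[3])]);print('max along',((q[:,:2]-[.538,.171])@d).max(),((q[:,:2]-[.538,.171])@d).min())
E
```

```text
bartop 759 [0.5185 0.1871 0.0815] [519.4 186.3] [37.7 37.2] 52.73 0.087
crown 532 [0.5187 0.1867 0.0837] [518.4 186.4] [28.  35.3] 51.26 0.087
base 1970 [0.5182 0.19   0.0336] [527.1 180.2] [111.1  75.3] 53.37 0.0446
posttop tool 371 [ 0.0091  0.0003 -0.0074] [ 9.1 -0. ] [22.   2.4] 86.99 -0.0
housing tool 6433 [ 0.01   -0.0003  0.0653] [ 7.3 -0.5] [ 33.7 102.1] 0.12 0.1293
foot tool 1042 [ 0.0185 -0.001   0.122 ] [17.7 -0.6] [13.1 79.5] 0.12 0.1293
axis off n -0.0009464213039451217 zc 0.0651109429719909 yaw 143.49013155926903
max along 0.04269257946472902 0.0051537952618485984
```

```bash
python3 - <<'E'
from h import *
p,P,Q=load('w3.npz')
X,T=cloud(p,P,Q,190,340,130,320)
m=(abs(T[:,1])<.009)&(T[:,2]<.02)&(T[:,2]>-.05)&(abs(T[:,0])<.03)
q=T[m]
for a in np.arange(-.045,.02,.005):
    k=(q[:,2]>=a)&(q[:,2]<a+.005)
    if k.any(): print(round(a,3),k.sum(),q[k,0].min().round(4),np.median(q[k,0]).round(4),q[k,0].max().round(4))
k=(q[:,2]>-.02)&(q[:,2]<.018)&(q[:,0]>.006)
print('front slope dx/dz',np.polyfit(q[k,2],q[k,0],1))
# dial face plane : bright pixels
m=(T[:,2]>.035)&(T[:,2]<.11)&(abs(T[:,1])<.04)&(abs(T[:,0])<.03)&(np.hypot(T[:,1],T[:,2]-.071)<.036)&(np.hypot(T[:,1],T[:,2]-.071)>.012)&(abs(T[:,1])>.012)
q=T[m];A=np.c_[q[:,1],q[:,2],np.ones(len(q))];c=np.linalg.lstsq(A,q[:,0],rcond=None)[0]
r=q[:,0]-A@c;g=abs(r)<.002;c=np.linalg.lstsq(A[g],q[g,0],rcond=None)[0];print('dial plane',c,g.sum(),len(q))
m=(abs(T[:,1])<.05)&(T[:,2]>.11)&(T[:,2]<.145)&(T[:,0]>0)&(T[:,0]<.04);q=T[m]
print('foot top z',np.percentile(q[:,2],[5,50,95]),'y slope',np.polyfit(q[:,1],q[:,2],1),'x',q[:,0].max())
E
```

```text
-0.04 640 -0.0104 -0.0001 0.0083
-0.035 530 -0.0114 0.0024 0.0092
-0.03 149 0.0078 0.0085 0.0092
-0.025 129 0.0075 0.0086 0.0093
-0.02 139 0.0078 0.0088 0.0098
-0.015 110 0.0081 0.0089 0.0097
-0.01 115 0.0083 0.0091 0.01
-0.005 95 0.0084 0.0092 0.0098
-0.0 95 0.0086 0.0094 0.01
0.005 86 0.0089 0.0095 0.0101
0.01 83 0.0091 0.0096 0.0103
0.015 83 0.0091 0.0098 0.013
front slope dx/dz [0.02843968 0.00931274]
dial plane [0.00016049 0.02235665 0.00902422] 1014 1014
foot top z [0.11310129 0.12200914 0.12741909] y slope [0.00665754 0.12112983] x 0.024253135082359316
```

```bash
python3 - <<'E'
from h import *
p,P,Q=load('w1.npz')
X,T=cloud(p,P,Q,190,340,130,320)
G=np.array([.5224,-.1728,.187]);RG=R.from_rotvec([0,0,np.radians(2)])
L=RG.inv().apply(X-G)
rr=np.hypot(L[:,1],L[:,2]+.082)
m=(rr<.036)&(abs(L[:,1])>.012)&(abs(L[:,0])<.03);q=L[m];A=np.c_[q[:,1],q[:,2],np.ones(len(q))];c=np.linalg.lstsq(A,q[:,0],rcond=None)[0];print(c,m.sum())
m=(abs(L[:,1])<.009)&(L[:,2]<.018)&(L[:,2]>-.025)&(L[:,0]>.006)&(L[:,0]<.02);print(np.polyfit(L[m,2],L[m,0],1))
E
```

```text
[-0.0077213   0.0233839   0.01073557] 338
[-0.00163902  0.00976389]
```

```bash
python3 - <<'E'
from h import *
Q=toolR(143.5)*R.from_rotvec([0,-.03,0]);ft=np.array([.0025,-.0005,.1305])
for z in(.120,.090):
    P=np.array([.538,.172,z])-Q.apply(ft);print(P);togo(P,Q)
s=read_state();print(s['wrist_force'],s['time'])
E
```

```text
[0.53715952 0.17324392 0.25051627]
slide cm [0.2  0.18 4.91] rot [-0.003 -0.028 -0.039]
[0.53715952 0.17324392 0.22051627]
slide cm [0.21 0.18 7.91] rot [-0.003 -0.028 -0.039]
[ 0.18910379 -1.02434352 -2.92039898] 7.3167
```

Emit:
play_rows(
  slide=[
    [0.2,0.2,1.5],
    [0.2,0.2,3],
    [0.2,0.2,4.5],
    [0.2,0.2,5.5],
    [0.2,0.2,6.2],
    [0.2,0.2,6.2],
    [0.2,0.2,6.2],
    [0.2,0.2,6.2],
    [0.2,0.2,6.2],
    [0.2,0.2,6.2],
  ],
  delta_rot=[
    [-0.003,-0.01,-0.02],
    [-0.003,-0.02,-0.04],
    [-0.003,-0.028,-0.04],
    [-0.003,-0.028,-0.04],
    [-0.003,-0.028,-0.04],
    [-0.003,-0.028,-0.04],
    [-0.003,-0.028,-0.04],
    [-0.003,-0.028,-0.04],
    [-0.003,-0.028,-0.04],
    [-0.003,-0.028,-0.04],
  ],
)

```text
time: 8.15
tool_pos: [0.538, 0.1735, 0.2387]
tcp_rot: [0.974, 2.955, -0.013]
wrist_force: [-0.3, -0.0, -2.1]
width: 0.272
```

```bash
cat >> h.py <<'E'
def look(n):
    s=read_state();print({k:np.round(s[k],4) for k in('time','tool_pos','wrist_force','torque','width')})
    P,Q=pose();p=read_camera('wrist');save(p,n)
    np.savez(n+'.npz',d=p['depth'],P=P,Q=Q.as_rotvec(),im=p['image'],he=p['hand_eye'],f=p['fovy'],c=[p['cx'],p['cy']])
    for t in('mark_tab','pointer_tip'):
        print(t,[(np.round(x['at'],1).tolist(),round(x['conf'],2)) for x in landmark_of(t,p)[:2]])
    a=cv2.imread('pics/'+n+'.png')[110:330,150:380];A=cv2.resize(a,None,fx=2.6,fy=2.6,interpolation=cv2.INTER_CUBIC)
    X,T=cloud(p,P,Q,190,340,130,320)
    m=(abs(T[:,1])<.009)&(T[:,2]<.018)&(T[:,2]>-.02)&(abs(T[:,0])<.03)&(T[:,0]>.006);q=T[m];print('post slope',np.polyfit(q[:,2],q[:,0],1).round(4))
    print('tool z',Q.apply([0,0,1]).round(4),'x',Q.apply([1,0,0]).round(4))
    cv2.imwrite('pics/'+n+'b.png',A)
    s=read_camera('scene');save(s,n+'s');cv2.imwrite('pics/'+n+'sb.png',cv2.resize(cv2.imread('pics/'+n+'s.png')[100:230,270:400],None,fx=4.5,fy=4.5,interpolation=cv2.INTER_CUBIC))
    return p,P,Q
E
python3 -c "
from h import *
look('w4')"
```

```text
{'time': np.float64(8.15), 'tool_pos': array([0.538 , 0.1735, 0.2387]), 'wrist_force': array([-0.2553, -0.012 , -2.1233]), 'torque': array([-0.0252,  0.0597, -0.0137]), 'width': np.float64(0.2717)}
mark_tab [([251.4, 198.0], 0.78)]
pointer_tip [([261.3, 200.6], 0.54)]
post slope [0.0292 0.0093]
tool z [ 0.0261 -0.0172 -0.9995] x [-0.8037  0.5942 -0.0312]
```

View pics/w4b.png

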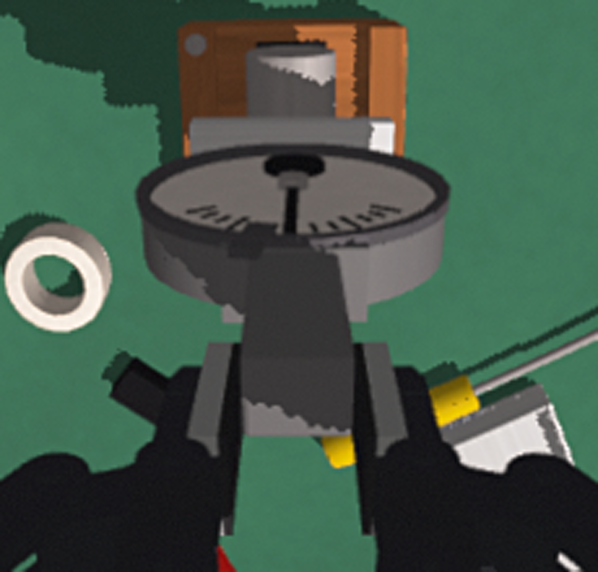

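View pics/w4sb.png

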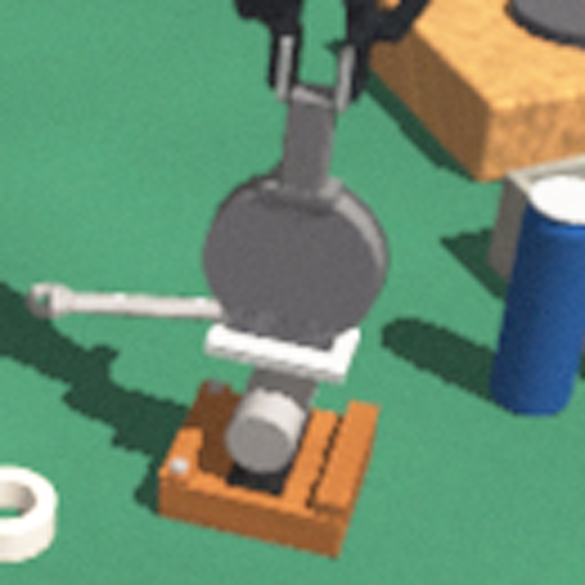

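Emit:
play_rows(
  slide=[
    [0,0,0.8],
    [0,0,1.5],
    [0,0,1.9],
    [0,0,1.9],
    [0,0,1.9],
  ],
  delta_rot=[
    [0,0,0],
    [0,0,0],
    [0,0,0],
    [0,0,0],
    [0,0,0],
  ],
)

```text
time: 8.77
tool_pos: [0.5377, 0.173, 0.2185]
tcp_rot: [0.974, 2.957, -0.015]
wrist_force: [-0.0, -0.4, -1.7]
width: 0.267
```

Emit:
play_rows(
  slide=[
    [0,0,0.1],
    [0,0,0.2],
    [0,0,0.2],
    [0,0,0.2],
  ],
  delta_rot=[
    [0,0,0],
    [0,0,0],
    [0,0,0],
    [0,0,0],
  ],
)

```text
time: 9.1
tool_pos: [0.5381, 0.173, 0.217]
tcp_rot: [0.974, 2.956, -0.014]
wrist_force: [0.6, 0.3, 0.1]
width: 0.269
```

Emit:
play_rows(
  slide=[
    [0,0,0.1],
    [0,0,0.1],
    [0,0,0.1],
    [0,0,0.1],
    [0,0,0.1],
    [0,0,0.1],
    [0,0,0.1],
    [0,0,0.1],
  ],
  delta_rot=[
    [0,0,0],
    [0,0,0],
    [0,0,0],
    [0,0,0],
    [0,0,0],
    [0,0,0],
    [0,0,0],
    [0,0,0],
  ],
)

```text
time: 9.77
tool_pos: [0.5382, 0.173, 0.216]
tcp_rot: [0.974, 2.956, -0.014]
wrist_force: [0.2, 0.1, 0.7]
width: 0.274
```

```bash
python3 -c "
from h import *
look('w5')"
```

```text
{'time': np.float64(9.7667), 'tool_pos': array([0.5382, 0.173 , 0.216 ]), 'wrist_force': array([0.1608, 0.1449, 0.7375]), 'torque': array([ 0.0335,  0.0489, -0.028 ]), 'width': np.float64(0.2741)}
mark_tab [([248.0, 196.8], 0.95)]
pointer_tip [([262.3, 200.3], 0.79), ([368.5, 47.7], 0.25)]
post slope [0.0321 0.0094]
tool z [ 0.0251 -0.0177 -0.9995] x [-0.8038  0.5941 -0.0307]
```

View pics/w5b.png

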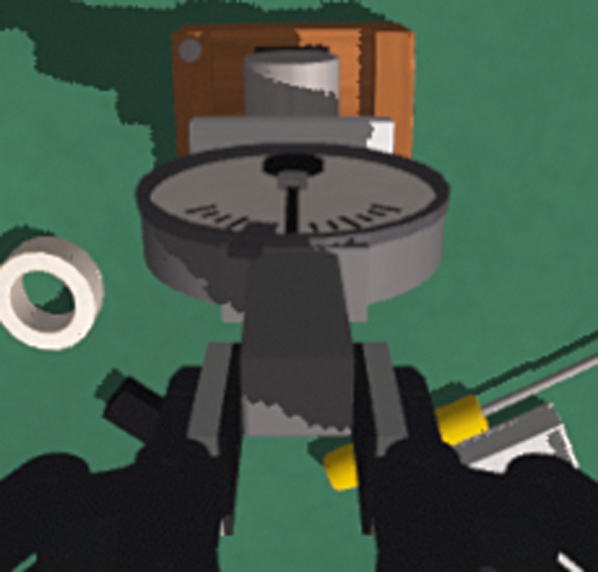

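View pics/w5sb.png

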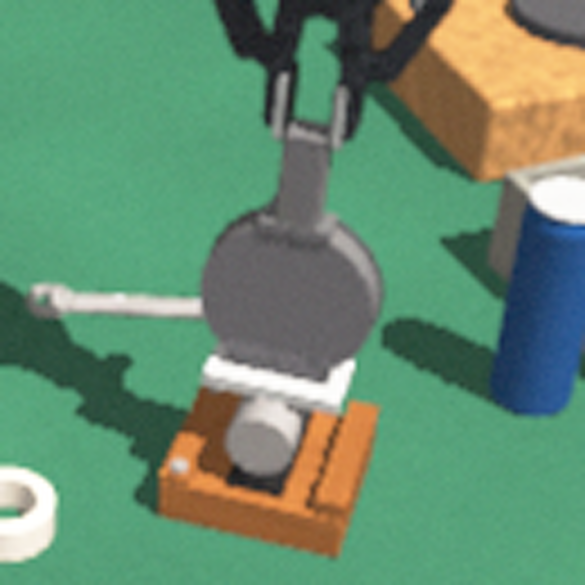

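```bash
python3 - <<'E'
from h import *
for n in('w4','w5'):
    p,P,Q=load(n+'.npz')
    X,T=cloud(p,P,Q,235,300,170,215)
    y=-T[:,1]*1000;z=(.0705-T[:,2])*1000;x=T[:,0]*1000;r=np.hypot(y,z)
    m=(x>11)&(x<16)&(r>53.5)&(r<60);print(n,m.sum(),'y',np.sort(y[m]).round(1)[[0,1,2,3,-4,-3,-2,-1]],'z',z[m].min().round(1),z[m].max().round(1),'ang',np.median(np.arctan2(y[m],z[m])),np.percentile(np.arctan2(y[m],z[m]),[2,98]))
    X,T=cloud(p,P,Q,190,340,100,200)
    m=(abs(T[:,1])<.012);q=T[m]
    b=q[(X[m][:,2]>.075)&(X[m][:,2]<.1)&(q[:,0]<.08)];f=q[(q[:,2]>.112)&(X[m][:,2]>.088)]
    print('bar end x',b[:,0].max() if len(b) else None,'foot front x',f[:,0].max() if len(f) else None)
R0=.02;
for t in np.linspace(.02,.24,12):
    s,c=np.sin(t),np.cos(t);print([0,round(100*(R0*s-R0*t*c+.1305*s),2),round(100*(.1505-R0*c-R0*t*s-.1305*c),2)],round(t,3))
E
```

```text
w4 52 y [-20.    9.3   9.4   9.4  16.3  16.8  16.9  17. ] z 50.7 56.6 ang 0.22819398567411767 [0.16969774 0.30550302]
bar end x 0.046981195574257034 foot front x 0.024327898076461484
w5 52 y [-18.6 -13.    8.7   9.3  16.3  16.8  16.9  16.9] z 50.3 56.5 ang 0.2313668432922627 [-0.23702419  0.30627868]
bar end x 0.0464210298218841 foot front x 0.0244828809399402
[0, np.float64(0.26), np.float64(0.0)] 0.02
[0, np.float64(0.52), np.float64(0.01)] 0.04
[0, np.float64(0.78), np.float64(0.02)] 0.06
[0, np.float64(1.04), np.float64(0.04)] 0.08
[0, np.float64(1.3), np.float64(0.06)] 0.1
[0, np.float64(1.56), np.float64(0.08)] 0.12
[0, np.float64(1.82), np.float64(0.11)] 0.14
[0, np.float64(2.08), np.float64(0.14)] 0.16
[0, np.float64(2.34), np.float64(0.18)] 0.18
[0, np.float64(2.6), np.float64(0.22)] 0.2
[0, np.float64(2.85), np.float64(0.27)] 0.22
[0, np.float64(3.11), np.float64(0.32)] 0.24
```

Emit:
play_rows(
  slide=[
    [0,0.26,0],
    [0,0.52,0.01],
    [0,0.78,0.02],
    [0,1.04,0.04],
    [0,1.3,0.06],
    [0,1.56,0.08],
    [0,1.82,0.11],
    [0,2.08,0.14],
    [0,2.34,0.18],
    [0,2.6,0.22],
    [0,2.85,0.27],
    [0,3.1,0.32],
  ],
  delta_rot=[
    [0.02,0,0],
    [0.04,0,0],
    [0.06,0,0],
    [0.08,0,0],
    [0.1,0,0],
    [0.12,0,0],
    [0.14,0,0],
    [0.16,0,0],
    [0.18,0,0],
    [0.2,0,0],
    [0.22,0,0],
    [0.24,0,0],
  ],
)

```text
time: 10.97
tool_pos: [0.5569, 0.1982, 0.2128]
tcp_rot: [-0.967, -2.917, 0.368]
wrist_force: [0.6, 1.1, 0.6]
width: 0.272
```

```bash
python3 -c "
from h import *
look('w6')"
```

```text
{'time': np.float64(10.9667), 'tool_pos': array([0.5569, 0.1982, 0.2128]), 'wrist_force': array([0.6146, 1.1213, 0.5647]), 'torque': array([ 0.1751, -0.0909, -0.0219]), 'width': np.float64(0.2721)}
mark_tab [([248.5, 196.7], 0.56), ([250.8, 201.6], 0.55)]
pointer_tip [([249.3, 196.8], 0.61), ([57.8, 259.2], 0.19)]
post slope [0.0318 0.0094]
tool z [-0.118  -0.2097 -0.9706] x [-0.8038  0.5941 -0.0307]
```

View pics/w6b.png

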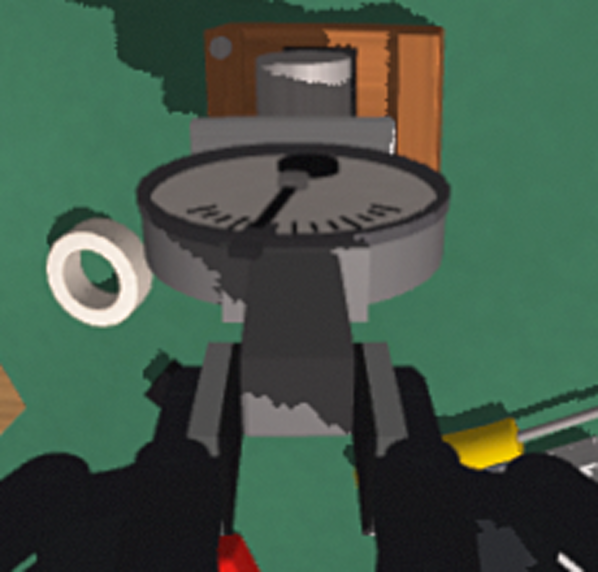

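View pics/w6sb.png

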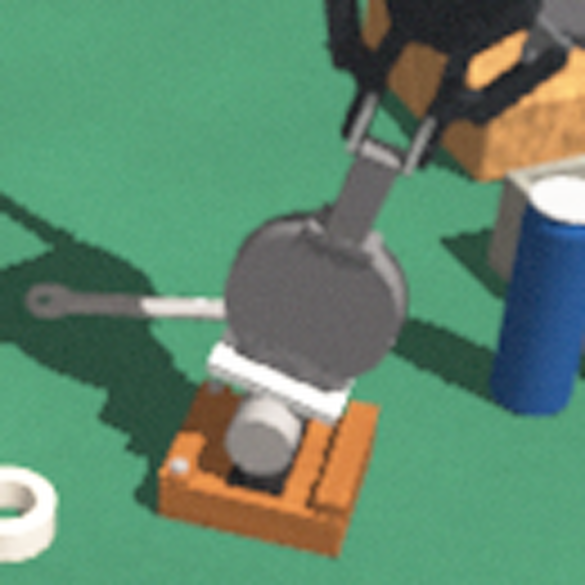

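Emit:
play_rows(
  slide=[
    [0,0,0],
    [0,0,0],
    [0,0,0],
    [0,0,0],
    [0,0,0],
    [0,0,0],
    [0,0,0],
    [0,0,0],
    [0,0,0],
    [0,0,0],
    [0,0,0],
    [0,0,0],
  ],
  delta_rot=[
    [0,0,0],
    [0,0,0],
    [0,0,0],
    [0,0,0],
    [0,0,0],
    [0,0,0],
    [0,0,0],
    [0,0,0],
    [0,0,0],
    [0,0,0],
    [0,0,0],
    [0,0,0],
  ],
)

```text
time: 12.17
tool_pos: [0.5568, 0.1981, 0.2126]
tcp_rot: [-0.967, -2.918, 0.366]
wrist_force: [-0.2, 0.4, 0.7]
width: 0.269
```

Emit:
play_rows(
  slide=[
    [0,0,0],
    [0,0,0],
    [0,0,0],
    [0,0,0],
    [0,0,0],
    [0,0,0],
    [0,0,0],
    [0,0,0],
    [0,0,0],
    [0,0,0],
    [0,0,0],
    [0,0,0],
  ],
  delta_rot=[
    [0,0,0],
    [0,0,0],
    [0,0,0],
    [0,0,0],
    [0,0,0],
    [0,0,0],
    [0,0,0],
    [0,0,0],
    [0,0,0],
    [0,0,0],
    [0,0,0],
    [0,0,0],
  ],
)

```text
time: 13.17
tool_pos: [0.5568, 0.1981, 0.2125]
tcp_rot: [-0.967, -2.918, 0.366]
wrist_force: [1.7, 1.2, 0.4]
width: 0.272
```

```bash
python3 - <<'E'
from h import *
p,P,Q=look('w7')
X,T=cloud(p,P,Q,235,300,170,215)
y=-T[:,1]*1000;z=(.0705-T[:,2])*1000;x=T[:,0]*1000;r=np.hypot(y,z)
im=p['image'][170:215,235:300].reshape(-1,3).mean(1)
m=(x>11)&(x<16)&(r>53.5)&(r<60)&(y>0);print('mark',np.median(np.arctan2(y[m],z[m])),y[m].min(),y[m].max())
m=(im<35)&(r>12)&(r<44)&(z>12)&(x>12)&(x<17);a=np.arctan2(y[m],z[m]);print('needle',m.sum(),np.median(a),np.percentile(a,[10,90]))
r=p
a=cv2.imread('pics/w7.png')[150:225,205:320];cv2.imwrite('pics/w7c.png',cv2.resize(a,None,fx=6.9,fy=6.9,interpolation=cv2.INTER_CUBIC))
E
```

```text
{'time': np.float64(13.1667), 'tool_pos': array([0.5568, 0.1981, 0.2125]), 'wrist_force': array([1.7023, 1.1989, 0.4282]), 'torque': array([ 0.1446, -0.1006, -0.0265]), 'width': np.float64(0.2724)}
mark_tab [([251.1, 197.3], 0.81)]
pointer_tip [([251.2, 197.7], 0.7)]
post slope [0.0323 0.0094]
tool z [-0.1173 -0.2087 -0.9709] x [-0.804   0.5938 -0.0305]
mark 0.23139949769037096 8.685705431815393 17.813365125017192
needle 71 0.22331179358528397 [0.17650841 0.2735469 ]
```

View pics/w7c.png

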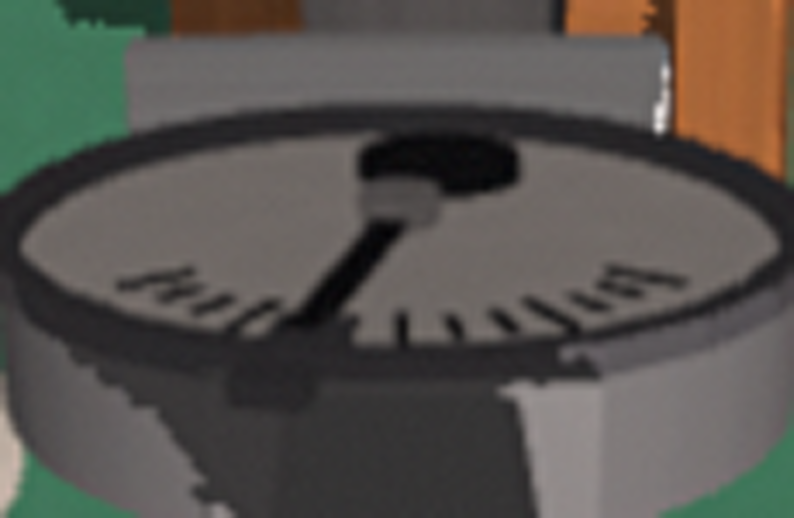

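View pics/w7sb.png

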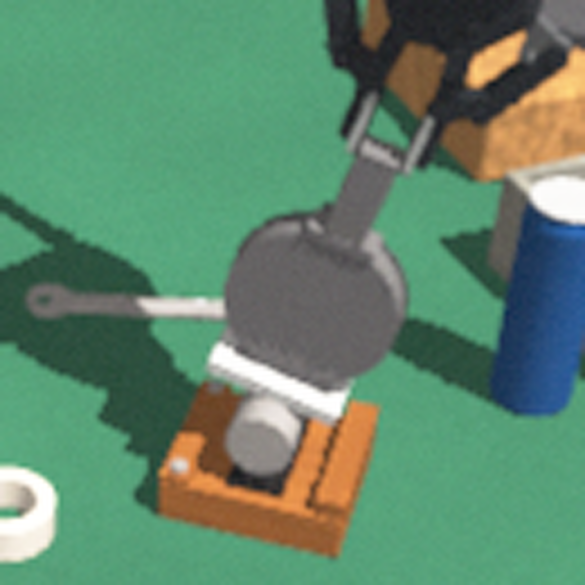

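```bash
python3 -c "
from workcell import *
print(finish_job())"
```

```text
the job is handed in; nothing more can be done
None
```

The angle gauge is standing on the middle of the bar, leaned about 0.24 rad with its pointer on the tab. I handed the job in at about 13 s, still holding it there.

- **Grip:** I took it by the post at 20 N, the lowest setting. It pitched about 0.03 rad (under 2°) in the jaws along the bar, so I tilted the tool to level it.
- **Placing:** It stood upright on the bar with the dial facing along it. In the last picture before rocking, the foot was about 2 mm off centre along the bar. That may be calibration error.
- **Dial direction:** I faced the dial away from the scene camera so the wrist camera could watch the pointer. The task did not say which way along the bar it should face.
- **Press on the bar:** The wrist force implies about 3 N, or roughly 2 mm of give. It read about the same upright, leaning and after the wait.
- **Pointer:** After 2 s of waiting, the wrist depth image put the pointer at about 0.223 rad and the mark at about 0.231 rad. The trained network put the two tips within half a pixel of each other. All of this is well inside the tab's ±0.09 rad.
- **Doubts:**
    - The network's first reading of the mark was about 0.21 rad. I went with the depth-based value instead.
    - I judged the pointer settled from that one picture after the wait, without taking another to confirm it.
    - I did not re-measure the other things on the bench, but the arm kept clear of them and the ones in view looked unmoved.

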